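# Swing the front rail of the spice rack home

## Robot

A 6-joint arm with a two-finger parallel gripper is mounted at the origin on a cart in front of the work surface, level with it; the furniture and walls round the work are solid. World frame = base frame: x ahead of the robot, y to its left, z up, the work surface at z = 0. Lengths are in m, angles in rad, forces in N, time in s.
With the tool pointing down it reaches from about 0.375 to 0.975 m from the base axis. Payload 3.8 kg.
Tool frame: the origin (TCP) lies on the centre line of the jaws, within the pads' length; the fingertips stand 17 mm ahead of it and the grasp point (between the pads) lies 2 mm behind it; z points along the fingers, y is the line along which they close (so a half turn about z gives the same grasp; the last joint's range is limited). The gripper opens to 88 mm and grips with 3 to 60 N. Pads are 18 mm wide; open, the fingers measure 123 mm over their backs; the gripper's body (75 mm by 187 mm) begins 45 mm behind the grasp point.
Start: joints at [-1.311, 0.264, 1.604, -0, 1.274, -0.037], TCP at [0.197, -0.645, 0.224] pointing down, gripper open.
Joint ranges: [-2.63, 2.63], [-0.94, 2.18], [0.31, 2.57], [-1.31, 4.45], [0, 2.66], [-2.55, 2.55]. Speed limits (rad/s): [2.57, 2.57, 3.14, 3.14, 3.14, 3.14].

## Interface

Orientations are given as a 3x3 rotation matrix whose columns are the frame's x, y, z axes.
In Python, from workcell import ctrl gives the robot as it stands.
- The arm moves only by the tool play_rows, never from a script. Its argument "motion" is one flat list of numbers, 6 for each row, row after row: the shift along the tool's x, y, z in units of 0.25 m (1.0 is 0.25 m), then the turn, a rotation vector about the tool's x, y, z in units of 90 degrees (1.0 is 90 degrees). A call has 1 to 12 rows; each row is the pose to reach, as a shift and turn from the pose commanded when the call began, along the tool's axes at that moment; what a row does not reach only later rows make up. A row lasts 1/10 s, in which the tool goes at most 50 mm and 8.59 degrees, less where a joint would pass 70% of its speed; a pose out of reach is approached as far as the arm can. A call with a number of a shift or a turn outside -1 to 1 is refused whole. A call with a gripper value outside its range is refused whole. "gripper" is the closure, from -1 (fully open) to 1 (shut), set as the call begins (left out, the last holds). The fingers move at their own pace and stop on an object; "squeeze" is the grip in N (left out, the last holds). Time passes only in rows, so rows that repeat a pose let the fingers close. It gives the time, the measured TCP pose, the force, the opening and the grip force at its end, in the units of the state.
- ctrl.sense(): the state, without advancing time (a new reading comes with each control period).
- ctrl.grab_frame(name): name is "scene" or "top" or "wrist"; returns a dict with "frame" (400x640x3 uint8, red, green, blue), "range_z" (400x640 float32, m along the optical axis (not along the pixel's ray), 0 where there is no reading), "mtx" (3x3 intrinsics, pixels), "view" (4x4, takes a point from world to camera coordinates). Camera axes: x right, y up, looking along -z (the intrinsics and any distortion apply to the point x, -y, -z); pixel columns grow to the right and rows downward; lengths in m; the calibration is good to about 2 mm. A picture is of the moment at which its call begins.
- ctrl.job_done(): hands the job in; it is judged then, once.
Trained networks look in the newest picture that a camera, given by its name, has taken for a name from the list of things; names that differ only in an ending like _2 or _b are one class to them, and where a whole thing is asked for, a point or a joint stands for the part that bears it (a point fixed in the world has none). Each returns a list of dicts, best first, with "confidence" (0 to 1); they miss things now and then, are a little off and sometimes report something else, mostly with a low value. They report only what shows in the picture. A call takes as long as a camera call.
- ctrl.masks_of(label, camera): "mask" (400x640 bool, what is visible of it).
- ctrl.place_of(label, camera): "xyz" ([x, y, z] in m, in world coordinates, good to about 4 mm: a listed point, or the origin of a listed thing).
The state is a dict: "t": time; "q": joint angles; "qd": joint speeds; "effort": joint torques, N m; "ee_pos": TCP position; "tool_rot": TCP orientation; "wrist_force": force on the tool from outside, world axes, zero at the start; "wrist_torque": the same for the moment, N m; "grip_width": opening from 0.0 (shut) to 1.0 (fully open); "grip_force": force on a finger pad.
Only numpy, scipy, OpenCV 4.12 (cv2) and the standard library are available. Lean on these libraries where they do the work, as an engineer would, in place of code of your own. Each camera call takes 0.05 s, during which the arm holds its last target. There are 200 camera calls.

## Task

Put the loose front rail back on the spice rack so that the jars cannot fall out: butt one forked end of the rail squarely on the rack's round steel post with the other end standing well out from the rack towards you, and pause there pressing it lightly, with about 4 newtons; then, keeping up that light press on the post, swing the other end in until it snaps over the sprung roller and the rail sits in line along the front. Be gentle with the rack and do not knock the jars or the garlic standing in it; let go of the rail once it is home.

Things in the scene. Friction and masses are not known exactly. Their poses are not given: they have to be found in the camera images.
- rack: Brown wooden spice rack, fixed, 160 (x) x 316 (y) x 92 mm high. Origin: centre of its underside on the worktop; x points from its open front to its 80 mm high back board, y to its left end seen from the robot, z up. Rail line: parallel to y at x = -60 mm, post at its left end, sprung roller at its right. Wooden cheek at the right end from y = -147 mm; low left cheek behind x = -12 mm.
- foot: Slotted steel foot of the post at the rack's left front, the round post (shaft 16 mm, rigid) clamped in it; origin: middle of the slot, worktop height. The clamp is meant for light pushes: hold 2 to 7 N on it, by feel, while the rail is open. A collar 32 mm wide, top at 36 mm, carries the rail's end; a head 24 mm wide starts at 80 mm: a fork (34 mm high) comes on from the side with 10 mm to spare.
- post_mid (a point): Middle of the post's slot, 53 mm above the worktop (height of the rail's middle when home), x = -60, y = +123.7 mm in the rack; axes as the rack. The post's axis itself stands up to 3 mm to either side of this point along the rack's y, as it was clamped: feel for it with the rail's end.
- roller_seat (a point): Where the axis of the sprung white roller (22 mm wide, upright, turns freely) stands with the rail home and the post in mid slot: 251.1 mm from post_mid along the rack's -y, 53 mm above the worktop. A steel landing, top at 36 mm, 28 mm to either side of the rail line, carries the rail's end; a lug above the roller, underside at 80 mm, means that the end must come in sideways from the front.
- catch (a joint): Travel of the sprung roller away from the post, m: 0 free, 0.0005 to 0.0065 with the rail home (depending on where the post is clamped), 2.1 mm more while the rail's leading prong passes it, some 1.7 degrees before home; stop at 0.0095. First touched about 4 to 5 degrees before home. 3 N at 0 and 0.3 N more per mm.
- rail_mid (a point): Centre of the loose rail, half-way up; z up, y along the rail, x across it. Grip the bare wood from above across x: 14 mm thick, 34 mm high, 73 mm to either side of the middle. Starts on edge on the worktop right of the rack, pointing roughly away from the robot. With a fork fully on the post, the post's axis is 123.7 mm from here along the rail, and the rail turns about that axis.
- rail: The loose front rail: light wooden lath with black fork-shaped end caps, 237 mm long, 22 mm wide at the caps, about 0.14 kg; origin at the centre of its underside. Both ends are alike: two round upright prongs 7 mm in diameter, 15 mm apart, centred 115 mm from the middle, which cup the post or the roller. Carried 4 mm above collar and landing it clears all; let go, it stays or settles.
- rail_home (a point): Where the rail's centre must end if the post is in mid slot: x = -60, y = 0 in the rack, 53 mm above the worktop; with another clamping of the post it ends up to 3 mm to either side along y. Axes as the rack; the rail lies along its y, either way round. The rail may stay up to 10 mm higher, pinched between post and roller.
- jar_a: Glass spice jar with a white lid at the left in the rack, 77 mm wide, 79 mm high, standing on the 12 mm base board 50 mm or more behind the rail line; loose, leave alone. Origin at its underside.
- jar_b: Glass spice jar with a white lid in the middle of the rack, 77 mm wide, 79 mm high, like the other; loose, leave alone. Origin at its underside.
- garlic: Garlic bulb at the right in the rack, 60 mm wide, 58 mm high; loose, leave alone. Origin at its underside.

How it is judged:
On the way, in this order (a step that is already met when the one before it is completed fails the run):
1. one forked end of the rail is on the post and lightly pressed (1.5 to 7 N) for 0.3 s while the rail still stands open by more than 12 degrees (contact force between rail and foot between 1.5 and 7 N and angle between the y axis of rail_mid and the y axis of rack, either way round above 0.21 rad and horizontal distance between rail_mid and post_mid between 0.1175 and 0.1305 m and z of rail_mid in the frame of rail_home above -0.004 m), for 0.3 s.
2. part way round, 5.5 to 10.5 degrees from home, that end still presses on the post (1 to 10 N) (contact force between rail and foot between 1 and 10 N and angle between the y axis of rail_mid and the y axis of rack, either way round between 0.096 and 0.183 rad and horizontal distance between rail_mid and post_mid below 0.1305 m), for 0.1 s.
At the end, for the whole second after the job is handed in: The rail is at rest at the rack's front, in line within 1.3 degrees, its middle within 3 mm of the rail line, 6 mm of home along it, 4 mm below to 10.5 mm above it, upright within 3.4 degrees, the roller sprung into one end (travel 0.2 to 7.8 mm), the other pressed on the post (over 0.8 N) (angle between the y axis of rail_mid and the y axis of rack, either way round below 0.022 rad and x of rail_mid in the frame of rail_home between -0.003 and 0.003 m and y of rail_mid in the frame of rail_home between -0.006 and 0.006 m and z of rail_mid in the frame of rail_home between -0.004 and 0.0105 m and angle between rail_mid's own z axis and vertical below 0.06 rad and value of joint catch between 0.0002 and 0.0078 m and contact force between rail and foot above 0.8 N and linear speed of rail below 0.02 m/s); the robot touches nothing.
It fails at once if the rail is pressed on the post with more than 20 N, or on the rack in all with more than 25 N (contact force between rail and foot above 20 N or contact force between rail and rack above 25 N).
It fails at once if the robot presses on the rack with more than 15 N (contact force between any of the arm, the fingers and rack above 15 N).
It fails at once if a jar or the garlic is pushed by more than 20 mm (distance of any of jar_a, jar_b, garlic from where it was at the start of the episode above 0.02 m).
It also fails if it takes over 59 s, if anything falls off the work surface, if the arm or the gripper's body presses on something with over 40 N, if the wrist force passes 120 N, or if a joint passes its speed limit or range.

## Working session

There is one attempt and no reset: what is moved stays moved. The work goes in short steps, Python scripts to look and compute and a tool call to move; the robot and the scene stay as the last step left them, time stands still between calls to the robot, and variables do not carry over. Pictures are saved under pics/ and viewed, at most 11 in all, crops included, and the job is handed in when it is done.

Besides the shell and the picture viewer there is one more tool, called after "Call:" by a JSON object that holds its "op" and its "data". play_rows: Moves the arm, as the interface text tells. Shifts and turns lie within -1 to 1; 1 stands for 0.25 m of shift or 90 degrees of turn. Its arguments: {"type":"object","properties":{"motion":{"type":"array","items":{"type":"number","minimum":-1,"maximum":1}},"gripper":{"type":"number"},"squeeze":{"type":"number"}},"required":["motion"]}

```bash
mkdir -p pics
cat > h.py <<'E'
from workcell import ctrl
import numpy as np, cv2
np.set_printoptions(precision=4,suppress=True)
def cloud(f):
    K=np.array(f["mtx"]);V=np.array(f["view"]);z=f["range_z"]
    v,u=np.mgrid[0:400,0:640]
    P=np.stack([(u-K[0,2])/K[0,0]*z,-(v-K[1,2])/K[1,1]*z,-z,np.ones_like(z)],-1)
    return (P@np.linalg.inv(V).T)[...,:3]
def save(f,n): cv2.imwrite("pics/"+n,f["frame"][...,::-1])
E
python3 - <<'E'
from h import *
for c in ["scene","top"]:
    f=ctrl.grab_frame(c); save(f,c+"1.png"); np.savez(c+"1.npz",**f,)
    for l in ["rack","foot","rail_mid","post_mid","roller_seat","rail","rail_home"]:
        try: print(c,l,[(np.array(d["xyz"]),round(d["confidence"],2)) for d in ctrl.place_of(l,c)][:2])
        except Exception as e: print(l,e)
s=ctrl.sense();print(s["t"],s["tool_rot"],s["wrist_force"])
E
```

```text
scene rack [(array([ 0.63  ,  0.1668, -0.0009]), 0.77)]
scene foot [(array([ 0.5455,  0.2869, -0.0024]), 0.53)]
scene rail_mid [(array([ 0.5884, -0.1249,  0.0161]), 0.62), (array([0.6267, 0.1671, 0.0017]), 0.56)]
scene post_mid [(array([0.5447, 0.2831, 0.0528]), 0.71), (array([ 0.6274,  0.1684, -0.0016]), 0.3)]
scene roller_seat [(array([0.5909, 0.035 , 0.0509]), 0.76)]
scene rail [(array([ 0.5887, -0.126 ,  0.0011]), 0.95)]
scene rail_home [(array([0.5685, 0.1657, 0.0537]), 0.76), (array([0.5466, 0.2849, 0.0003]), 0.43)]
top rack [(array([0.6272, 0.1737, 0.0047]), 0.93)]
top foot [(array([0.5438, 0.2849, 0.0002]), 0.75)]
top rail_mid [(array([ 0.588 , -0.1249,  0.0141]), 0.87)]
top post_mid [(array([0.5438, 0.2845, 0.0515]), 0.65)]
top roller_seat [(array([0.5894, 0.0331, 0.0569]), 0.9)]
top rail [(array([ 0.5847, -0.1295, -0.0058]), 0.63)]
top rail_home [(array([0.5666, 0.1631, 0.0492]), 0.6)]
0.8 [[ 0.9563  0.2925  0.    ]
 [ 0.2925 -0.9563 -0.0001]
 [-0.      0.0001 -1.    ]] [-0.3943 -0.0133 -0.7644]
```

View pics/top1.png

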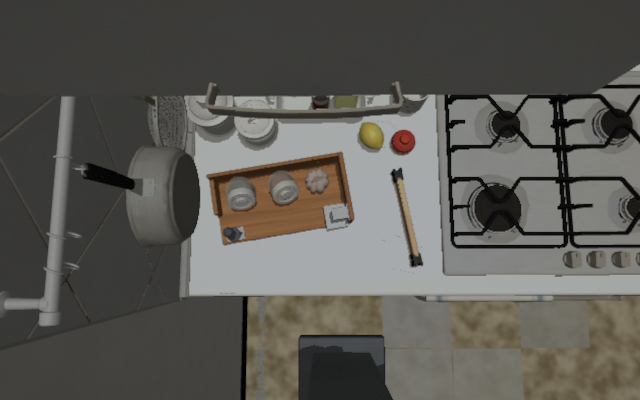

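View pics/scene1.png

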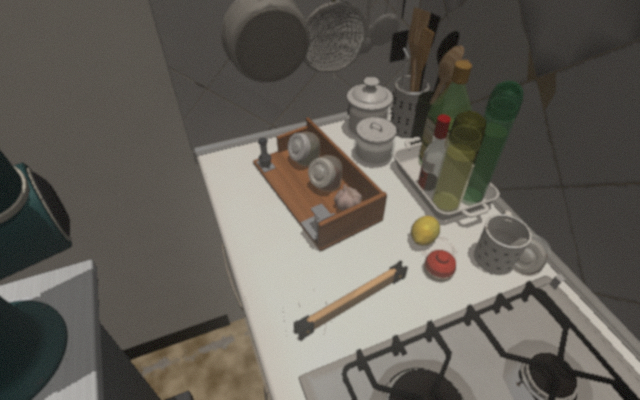

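Run:
```python
from h import *
for c in ["top","scene"]:
    f=np.load(c+"1.npz"); P=cloud(f).reshape(-1,3)
    # rail: top surface
    m=(abs(P[:,0]-.588)<.15)&(abs(P[:,1]+.125)<.13)&(P[:,2]>.024)&(P[:,2]<.045)
    Q=P[m]; r=cv2.minAreaRect(Q[:,:2].astype(np.float32)*1000)
    d=np.linalg.svd(Q[:,:2]-Q[:,:2].mean(0),full_matrices=False)[2][0]
    print(c,"rail",m.sum(),r,d,np.median(Q[:,2]))
    # roller/post heads
    for n,(x,y) in dict(post=(.545,.285),roll=(.590,.034)).items():
        m=(np.hypot(P[:,0]-x,P[:,1]-y)<.03)&(P[:,2]>.075)&(P[:,2]<.11); Q=P[m]
        print(n,m.sum(),np.median(Q,axis=0) if m.any() else 0,Q.min(0),Q.max(0))
    # back board top
    m=(P[:,0]>.6)&(P[:,0]<.85)&(P[:,1]>-.05)&(P[:,1]<.4)&(abs(P[:,2]-.080)<.004); print("z80",m.sum())
```

```text
top rail 727 ((596.497314453125, -183.65550231933594), (234.3162841796875, 142.652587890625), 10.713403701782227) [-0.987  -0.1605] 0.031124115003142494
post 85 [0.5458 0.2846 0.0871] [0.5351 0.2742 0.08  ] [0.5573 0.2956 0.0935]
roll 289 [0.5901 0.0261 0.0814] [0.572  0.0057 0.0755] [0.6154 0.0551 0.0861]
z80 2015
scene rail 1398 ((604.1357421875, -147.52017211914062), (241.63427734375, 226.88009643554688), 54.12431335449219) [-0.984  -0.1782] 0.031664048235203635
post 73 [0.546  0.2777 0.0863] [0.5353 0.2716 0.0771] [0.5574 0.295  0.091 ]
roll 299 [0.5897 0.0238 0.0817] [0.5716 0.0043 0.075 ] [0.6148 0.0531 0.085 ]
z80 1913
```

The top view shows the rail from about (397,175) to (416,262). The rack is turned slightly, with the post at (233,235), the roller plate at (336,217), and the jars and garlic inside. Next I'll refine the rail pose and the rack's yaw.

Run:
```python
from h import *
from scipy.ndimage import binary_erosion
for c in ["top","scene"]:
    f=ctrl.grab_frame(c); P=cloud(f)
    m=ctrl.masks_of("rail",c)[0]["mask"]
    Q=P[m&(f["range_z"]>0)]; Q=Q[(Q[:,2]>.027)&(Q[:,2]<.040)]
    v=cv2.fitLine(Q[:,:2].astype(np.float32),cv2.DIST_HUBER,0,1e-4,1e-4).ravel()
    d=v[:2]*np.sign(v[0]); t=(Q[:,:2]-v[2:])@d; s=(Q[:,:2]-v[2:])@[-d[1],d[0]]
    print(c,len(Q),"yaw",np.degrees(np.arctan2(d[1],d[0])),"c",v[2:]+d*(t.max()+t.min())/2,"len",np.ptp(t),"s",np.percentile(s,[5,50,95]),np.median(Q[:,2]))
    m=ctrl.masks_of("rack",c)[0]["mask"]; Q=P[m&(f["range_z"]>0)]
    print("rack z hist",np.histogram(Q[:,2],bins=np.arange(0,.11,.01))[0])
    r=cv2.minAreaRect((Q[(Q[:,2]>0.005),:2]*1000).astype(np.float32)); print(r)
    B=Q[(Q[:,2]>.076)&(Q[:,2]<.084)]
    # back board top edge: rack frame rough
    a=np.radians(10.2); X=(B[:,:2]-[.63,.167])@[np.cos(a),np.sin(a)]; B=B[X>.06]
    v=cv2.fitLine(B[:,:2].astype(np.float32),cv2.DIST_HUBER,0,1e-4,1e-4).ravel(); print("back",len(B),v,np.degrees(np.arctan2(-v[0]*np.sign(v[1]),abs(v[1]))),(v[2:]-[.63,.167])@[np.cos(a),np.sin(a)])
```

```text
top 632 yaw 10.791696 c [ 0.5844 -0.1241] len 0.231262800839928 s [-0.0075  0.0001  0.0069] 0.03128276046889489
rack z hist [2847 2299  162  618  194  339  180  711  480    5]
((622.1131591796875, 172.19163513183594), (168.42930603027344, 316.0621032714844), 9.676383018493652)
back 379 [ 0.1641 -0.9864  0.71    0.123 ] 9.443546 0.07090601767081457
scene 1040 yaw 10.625846 c [ 0.5841 -0.1292] len 0.23287739983092376 s [-0.0072 -0.0002  0.0077] 0.031851777988975705
rack z hist [1639 1684  355  666  451  605  513  792  553    4]
((623.325927734375, 199.74078369140625), (179.70306396484375, 387.0353088378906), 5.866997718811035)
back 335 [ 0.166  -0.9861  0.7024  0.1639] 9.552625 0.07072770560422639
```

Call:
{"op": "play_rows", "data": {"motion": [0.967, -0.777, 0.2, 0, 0, 0.07, 0.967, -0.777, 0.2, 0, 0, 0.07, 0.967, -0.777, 0.2, 0, 0, 0.07, 0.967, -0.777, 0.2, 0, 0, 0.07, 0.967, -0.777, 0.2, 0, 0, 0.07, 0.967, -0.777, 0.2, 0, 0, 0.07, 0.967, -0.777, 0.2, 0, 0, 0.07, 0.967, -0.777, 0.2, 0, 0, 0.07], "gripper": 0, "squeeze": 45}}

```text
t: 1.9
ee_pos: [0.3726, -0.3874, 0.174]
tool_rot: [[0.982, 0.189, -0.0], [0.189, -0.982, 0.0], [-0.0, -0.0, -1.0]]
wrist_force: [-0.1, 0.5, 0.1]
grip_width: 0.499
grip_force: 0.0
```

```bash
cat >> h.py <<'E'
def yaw(R): return np.degrees(np.arctan2(R[1][0],R[0][0]))
def go(p,yw):
    "units for a move to world TCP p with tool x at yaw yw, pointing down"
    s=ctrl.sense(); R=np.array(s["tool_rot"]); d=R.T@(np.array(p)-s["ee_pos"])
    return np.r_[d/.25, 0,0,-(yw-yaw(R))/90], np.array(s["ee_pos"]), yaw(R), s["t"]
E
python3 -c "
from h import *
print(go([.5455,-.132,.12],10.7))"
```

```text
(array([ 0.8727, -0.8719,  0.2159,  0.    ,  0.    ,  0.0024]), array([ 0.3726, -0.3874,  0.174 ]), np.float64(10.91197399202899), 1.9)
```

Call:
{"op": "play_rows", "data": {"motion": [0.873, -0.872, 0.216, 0, 0, 0.002, 0.873, -0.872, 0.216, 0, 0, 0.002, 0.873, -0.872, 0.216, 0, 0, 0.002, 0.873, -0.872, 0.216, 0, 0, 0.002, 0.873, -0.872, 0.216, 0, 0, 0.002, 0.873, -0.872, 0.216, 0, 0, 0.002, 0.873, -0.872, 0.216, 0, 0, 0.002, 0.873, -0.872, 0.216, 0, 0, 0.002, 0.873, -0.872, 0.216, 0, 0, 0.002]}}

```text
t: 2.8
ee_pos: [0.5456, -0.1361, 0.1205]
tool_rot: [[0.983, 0.182, -0.0], [0.182, -0.983, -0.001], [-0.0, 0.001, -1.0]]
wrist_force: [-0.3, -0.3, 0.3]
grip_width: 0.5
grip_force: 0.0
```

Run:
```python
from h import *
f=ctrl.grab_frame("wrist"); save(f,"w1.png"); P=cloud(f)
m=ctrl.masks_of("rail","wrist")
if m:
    Q=P[m[0]["mask"]&(f["range_z"]>0)]; print(len(Q)); Q=Q[(Q[:,2]>.027)&(Q[:,2]<.042)]
    v=cv2.fitLine(Q[:,:2].astype(np.float32),cv2.DIST_HUBER,0,1e-4,1e-4).ravel(); d=v[:2]*np.sign(v[0]); t=(Q[:,:2]-v[2:])@d
    print("yaw",np.degrees(np.arctan2(d[1],d[0])),v[2:],Q.min(0),Q.max(0), "y at x=.5455",v[3]+(.5455-v[2])*d[1]/d[0])
print(ctrl.place_of("rail_mid","wrist")[:1])
print(go([.5455,-.132,.021],10.7))
```

```text
5251
yaw 10.875947 [ 0.598  -0.1238] [ 0.4693 -0.1581  0.0271] [ 0.6948 -0.0957  0.0365] y at x=.5455 -0.13389839
[{'xyz': [0.5868, -0.1287, 0.0204], 'confidence': 0.87}]
(array([ 0.004 , -0.0169,  0.3986,  0.    ,  0.    , -0.0035]), array([ 0.5452, -0.1363,  0.1207]), np.float64(10.38930217534426), 2.95)
```

View pics/w1.png

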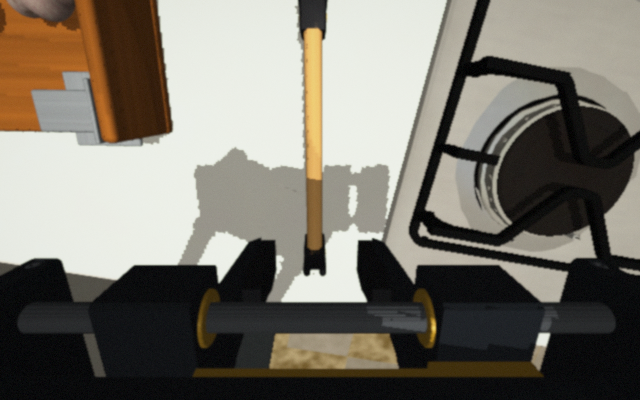

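The wrist view shows the rail upright between the jaws. Its near cap is at (315,258), its far cap is at (313,10), and it is well centred.

Call:
{"op": "play_rows", "data": {"motion": [0.003, -0.011, 0.2, 0, 0, -0.004, 0.003, -0.011, 0.3, 0, 0, -0.004, 0.003, -0.011, 0.36, 0, 0, -0.004, 0.003, -0.011, 0.398, 0, 0, -0.004, 0.003, -0.011, 0.398, 0, 0, -0.004, 0.003, -0.011, 0.398, 0, 0, -0.004]}}

```text
t: 3.55
ee_pos: [0.547, -0.1321, 0.0218]
tool_rot: [[0.982, 0.188, 0.002], [0.188, -0.982, -0.001], [0.002, 0.001, -1.0]]
wrist_force: [0.2, 0.0, 0.4]
grip_width: 0.504
grip_force: 0.0
```

Call:
{"op": "play_rows", "data": {"motion": [0, 0, 0, 0, 0, 0, 0, 0, 0, 0, 0, 0, 0, 0, 0, 0, 0, 0, 0, 0, 0, 0, 0, 0, 0, 0, 0, 0, 0, 0, 0, 0, 0, 0, 0, 0, 0, 0, 0, 0, 0, 0], "gripper": 1, "squeeze": 45}}

```text
t: 4.25
ee_pos: [0.5459, -0.1314, 0.0207]
tool_rot: [[0.982, 0.189, -0.0], [0.189, -0.982, 0.0], [-0.0, -0.0, -1.0]]
wrist_force: [-0.2, -0.2, 0.1]
grip_width: 0.006
grip_force: 0.0
```

Run:
```python
from h import *
f=ctrl.grab_frame("scene"); P=cloud(f)
print(ctrl.place_of("rail_mid","scene")[:2])
cv2.imwrite("pics/s2.png",cv2.resize(f["frame"][180:380,200:467,::-1],(800,600)))
for c in["wrist"]:
    f=ctrl.grab_frame(c); save(f,c+"2.png")
```

```text
[{'xyz': [0.5883, -0.1283, 0.0175], 'confidence': 0.75}]
```

View pics/s2.png

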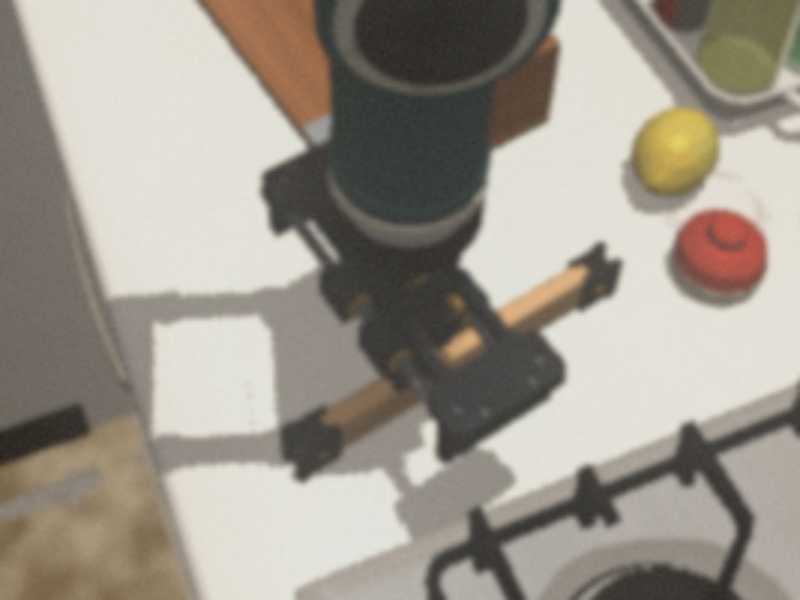

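The scene crop shows the gripper over the near half of the rail, but the fingers are hidden. The rail is still lying from (310,440) to (600,270), so I'll check the wrist view.

View pics/wrist2.png

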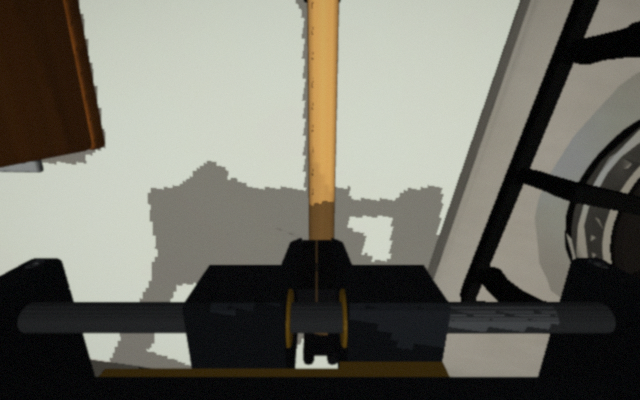

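The fingers have met at column 317 and hide the rail, whose near cap shows at (320,350) below them. I'll measure the fingertip height from the depth image.

Run:
```python
from h import *
s=ctrl.sense();print(s["t"],s["ee_pos"],s["grip_width"],s["grip_force"],s["q"],s["wrist_force"])
f=ctrl.grab_frame("wrist"); P=cloud(f)
for r,c in [(243,305),(243,330),(250,300),(262,300),(262,335),(210,322),(150,322),(350,312),(350,328),(290,360),(232,325)]: print(r,c,P[r,c],f["range_z"][r,c])
f=ctrl.grab_frame("scene"); P=cloud(f); V=f["view"];K=f["mtx"]
q=np.r_[s["ee_pos"],1]@np.array(V).T; print("tcp px",K[0][0]*q[0]/-q[2]+K[0][2],K[1][1]*-q[1]/-q[2]+K[1][2],-q[2])
```

```text
4.4 [ 0.5459 -0.1314  0.0207] 0.005076676744395223 0.0 [-0.2806  0.263   2.0193 -0.      0.8594  1.1002] [ 0.1601 -0.9125 -0.8542]
243 305 [ 0.5539 -0.1232  0.039 ] 0.1565072
243 330 [ 0.556  -0.1362  0.0382] 0.15736501
250 300 [ 0.555  -0.1209  0.0499] 0.14564537
262 300 [ 0.5531 -0.1217  0.0581] 0.13838412
262 335 [ 0.5563 -0.1376  0.0583] 0.13820183
210 322 [ 0.5717 -0.1288  0.0336] 0.15666978
150 322 [ 0.6027 -0.1226  0.0346] 0.14622247
350 312 [ 0.4816 -0.1405  0.0345] 0.1830186
350 328 [ 0.4843 -0.15    0.0354] 0.1818906
290 360 [ 0.5815 -0.135   0.1172] 0.074411765
232 325 [ 0.5602 -0.1327  0.0348] 0.15918607
tcp px 332.9339871930584 306.8730092846797 0.7411428427826667
```

The depth image puts the fingertips about 18 mm above where I expected, just over the rail. I'll open the jaws and measure the tips against the worktop.

Call:
{"op": "play_rows", "data": {"motion": [0, 0, 0, 0, 0, 0, 0, 0, 0, 0, 0, 0, 0, 0, 0, 0, 0, 0, 0, 0, 0, 0, 0, 0, 0, 0, 0, 0, 0, 0], "gripper": 0}}

```text
t: 5.0
ee_pos: [0.546, -0.1314, 0.0207]
tool_rot: [[0.982, 0.189, 0.0], [0.189, -0.982, 0.0], [0.0, -0.0, -1.0]]
wrist_force: [-0.3, 0.3, 0.3]
grip_width: 0.432
grip_force: 0.0
```

Run:
```python
from h import *
s=ctrl.sense();print(s["t"],s["ee_pos"],s["grip_width"],s["wrist_force"])
f=ctrl.grab_frame("wrist"); P=cloud(f); p=np.array(s["ee_pos"]);R=np.array(s["tool_rot"])
T=(P-p)@R
print("cam in tool",(np.linalg.inv(f["view"])[:3,3]-p)@R)
for c in [250,258,266,272,300,317,330,362,370,378]:
    print(c,[(r,*np.round(T[r,c]*1000).astype(int)) for r in range(226,290,8)])
```

```text
5.0 [ 0.546  -0.1314  0.0207] 0.43249542089190846 [-0.2531  0.2663  0.319 ]
cam in tool [ 0.0782 -0.0008 -0.1607]
250 [(226, np.int64(3), np.int64(-44), np.int64(20)), (234, np.int64(-3), np.int64(-44), np.int64(20)), (242, np.int64(-9), np.int64(-45), np.int64(21)), (250, np.int64(11), np.int64(-33), np.int64(-29)), (258, np.int64(11), np.int64(-31), np.int64(-38)), (266, np.int64(10), np.int64(-30), np.int64(-43)), (274, np.int64(11), np.int64(-28), np.int64(-51)), (282, np.int64(11), np.int64(-27), np.int64(-58))]
258 [(226, np.int64(3), np.int64(-39), np.int64(20)), (234, np.int64(-3), np.int64(-39), np.int64(20)), (242, np.int64(11), np.int64(-31), np.int64(-20)), (250, np.int64(11), np.int64(-29), np.int64(-29)), (258, np.int64(10), np.int64(-28), np.int64(-36)), (266, np.int64(9), np.int64(-27), np.int64(-41)), (274, np.int64(10), np.int64(-25), np.int64(-49)), (282, np.int64(9), np.int64(-24), np.int64(-55))]
266 [(226, np.int64(2), np.int64(-34), np.int64(22)), (234, np.int64(-3), np.int64(-34), np.int64(21)), (242, np.int64(10), np.int64(-27), np.int64(-18)), (250, np.int64
[... 2340 characters left out ...]
)), (242, np.int64(11), np.int64(27), np.int64(-21)), (250, np.int64(10), np.int64(26), np.int64(-27)), (258, np.int64(9), np.int64(25), np.int64(-35)), (266, np.int64(9), np.int64(23), np.int64(-42)), (274, np.int64(9), np.int64(22), np.int64(-49)), (282, np.int64(10), np.int64(21), np.int64(-55))]
378 [(226, np.int64(2), np.int64(40), np.int64(22)), (234, np.int64(-3), np.int64(40), np.int64(20)), (242, np.int64(10), np.int64(32), np.int64(-19)), (250, np.int64(11), np.int64(29), np.int64(-30)), (258, np.int64(10), np.int64(28), np.int64(-36)), (266, np.int64(9), np.int64(27), np.int64(-42)), (274, np.int64(10), np.int64(26), np.int64(-49)), (282, np.int64(9), np.int64(25), np.int64(-54))]
```

The tips really stand about 17 mm behind the reported TCP, not 17 mm ahead of it, so I'll go roughly 32 mm lower while watching the force.

Call:
{"op": "play_rows", "data": {"motion": [0, 0, 0.05, 0, 0, 0, 0, 0, 0.08, 0, 0, 0, 0, 0, 0.1, 0, 0, 0, 0, 0, 0.11, 0, 0, 0, 0, 0, 0.12, 0, 0, 0, 0, 0, 0.12, 0, 0, 0]}}

```text
t: 5.65
ee_pos: [0.5457, -0.1314, -0.0097]
tool_rot: [[0.982, 0.189, -0.001], [0.189, -0.982, 0.0], [-0.001, -0.0, -1.0]]
wrist_force: [0.1, 0.5, -0.3]
grip_width: 0.502
grip_force: 0.0
```

Run:
```python
from h import *
s=ctrl.sense();print(s["t"],s["ee_pos"],s["grip_width"],s["wrist_force"])
f=ctrl.grab_frame("wrist"); P=cloud(f); p=np.array(s["ee_pos"]);R=np.array(s["tool_rot"])
for c in [258,266,317,362,370]:
    print(c,[(r,*map(int,np.round(P[r,c]*1000))) for r in range(222,262,5)])
```

```text
5.65 [ 0.5457 -0.1314 -0.0097] 0.5019420029133355 [ 0.1128  0.5437 -0.2763]
258 [(222, 557, -96, 0), (227, 554, -97, 0), (232, 551, -97, -1), (237, 548, -97, -1), (242, 550, -99, 10), (247, 550, -100, 15), (252, 549, -101, 18), (257, 550, -102, 24)]
266 [(222, 558, -101, 0), (227, 555, -101, 1), (232, 552, -101, -1), (237, 549, -102, 0), (242, 549, -103, 6), (247, 550, -104, 14), (252, 550, -105, 18), (257, 550, -105, 23)]
317 [(222, 577, -125, 34), (227, 574, -125, 34), (232, 572, -126, 35), (237, 570, -126, 35), (242, 567, -127, 34), (247, 565, -127, 33), (252, 562, -128, 33), (257, 561, -128, 35)]
362 [(222, 568, -152, -1), (227, 565, -152, 0), (232, 562, -153, 0), (237, 559, -154, 1), (242, 559, -153, 6), (247, 559, -152, 13), (252, 559, -151, 19), (257, 558, -151, 21)]
370 [(222, 569, -156, 1), (227, 566, -157, 1), (232, 563, -157, 0), (237, 560, -158, 0), (242, 560, -157, 8), (247, 560, -156, 13), (252, 559, -155, 18), (257, 559, -154, 23)]
```

Call:
{"op": "play_rows", "data": {"motion": [0, 0, 0.006, 0, 0, 0, 0, 0, 0.006, 0, 0, 0, 0, 0, 0.006, 0, 0, 0, 0, 0, 0.006, 0, 0, 0, 0, 0, 0.006, 0, 0, 0, 0, 0, 0.006, 0, 0, 0, 0, 0, 0.006, 0, 0, 0], "gripper": 1, "squeeze": 45}}

```text
t: 6.4
ee_pos: [0.5462, -0.1316, -0.0106]
tool_rot: [[0.982, 0.189, 0.0], [0.189, -0.982, -0.0], [0.0, 0.0, -1.0]]
wrist_force: [0.1, -1.0, 1.0]
grip_width: 0.153
grip_force: 45.0
```

Call:
{"op": "play_rows", "data": {"motion": [0, 0, -0.12, 0, 0, 0, 0, 0, -0.3, 0, 0, 0, 0, 0, -0.45, 0, 0, 0, 0, 0, -0.52, 0, 0, 0, 0.006, -0.1, -0.52, 0, 0, -0.08, 0.006, -0.22, -0.52, 0, 0, -0.17, 0.006, -0.35, -0.52, 0, 0, -0.26, 0.006, -0.48, -0.52, 0, 0, -0.36, 0.006, -0.62, -0.52, 0, 0, -0.45, 0.006, -0.75, -0.52, 0, 0, -0.55, 0.006, -0.85, -0.52, 0, 0, -0.65, 0.006, -0.931, -0.52, 0, 0, -0.741]}}

```text
t: 7.6
ee_pos: [0.5023, 0.099, 0.1187]
tool_rot: [[0.215, 0.977, -0.001], [0.977, -0.215, 0.0], [-0.0, -0.001, -1.0]]
wrist_force: [0.5, -0.2, -1.2]
grip_width: 0.156
grip_force: 45.0
```

Call:
{"op": "play_rows", "data": {"motion": [0, 0, 0, 0, 0, 0, 0, 0, 0, 0, 0, 0, 0, 0, 0, 0, 0, 0]}}

```text
t: 7.9
ee_pos: [0.5034, 0.0967, 0.119]
tool_rot: [[0.224, 0.975, -0.0], [0.975, -0.224, -0.0], [-0.0, -0.0, -1.0]]
wrist_force: [0.1, -0.2, -0.8]
grip_width: 0.152
grip_force: 45.0
```

```bash
cat > look.py <<'E'
from h import *
def rail(c,lo,hi):
    f=ctrl.grab_frame(c); P=cloud(f); s=ctrl.sense(); m=ctrl.masks_of("rail",c)
    if not m: print("no rail"); return f,P
    Q=P[m[0]["mask"]&(f["range_z"]>0)]; Q=Q[(Q[:,2]>lo)&(Q[:,2]<hi)]
    v=cv2.fitLine(Q[:,:2].astype(np.float32),cv2.DIST_HUBER,0,1e-4,1e-4).ravel(); d=v[:2]*np.sign(v[1])
    t=(Q[:,:2]-v[2:])@d; k=np.polyfit(t,Q[:,2],1); p=np.array(s["ee_pos"])
    t0=(p[:2]-v[2:])@d
    print(c,len(Q),"yaw",np.degrees(np.arctan2(d[1],d[0])),"tool",yaw(s["tool_rot"]),"ends rel tcp",t.min()-t0,t.max()-t0,
      "lat off",(p[:2]-v[2:])@[-d[1],d[0]],"ztop at tcp",k@[t0,1],"slope deg",np.degrees(k[0]),"tcp",p)
    return f,P
E
python3 - <<'E'
from look import *
for c in ["wrist","top","scene"]: f,P=rail(c,.12,.19)
h=ctrl.grab_frame("wrist"); save(h,"w3.png")
print([(l,ctrl.place_of(l,"wrist")[:1]) for l in["rail_mid","post_mid"]])
s=ctrl.sense();print(s["t"],s["wrist_force"])
E
```

```text
wrist 11892 yaw 76.88255 tool 77.033186712534 ends rel tcp -0.05718543604153689 0.11339815787437152 lat off 0.00011321588138619998 ztop at tcp 0.16249606976127381 slope deg 0.6782069148896673 tcp [0.5036 0.0966 0.1191]
top 131 yaw 51.04989 tool 77.04411707973034 ends rel tcp 0.11332046924774429 0.14597834352311614 lat off -0.06416472918943002 ztop at tcp 0.15916341967160946 slope deg 0.6321785240210792 tcp [0.5037 0.0966 0.1191]
scene 549 yaw 76.771454 tool 77.07332722990252 ends rel tcp -0.07967881468414975 0.08954243158696146 lat off -0.0002723500608252053 ztop at tcp 0.16090085228928297 slope deg 5.869126218890405 tcp [0.5037 0.0967 0.1192]
[('rail_mid', [{'xyz': [0.5126, 0.1367, 0.1481], 'confidence': 0.71}]), ('post_mid', [])]
8.35 [-0.2543  0.4389 -1.8037]
```

View pics/w3.png

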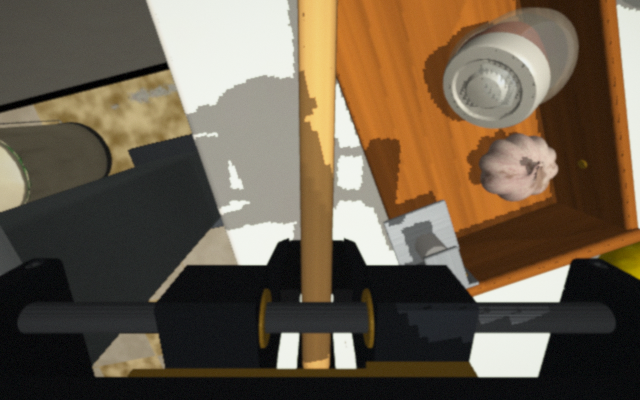

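The wrist view shows the rail held level and running up the image at column 317. The roller landing is at (428,245) and the garlic at (520,165), both well clear. Now I'll lower it.

Call:
{"op": "play_rows", "data": {"motion": [0, -0.006, 0.15, 0, 0, 0, 0, -0.006, 0.28, 0, 0, 0, 0, -0.006, 0.34, 0, 0, 0, 0, -0.006, 0.354, 0, 0, 0, 0, -0.006, 0.354, 0, 0, 0, 0.04, -0.006, 0.354, 0, 0, 0, 0.08, -0.006, 0.354, 0, 0, 0, 0.08, -0.006, 0.354, 0, 0, 0, 0.08, -0.006, 0.354, 0, 0, 0]}}

```text
t: 9.25
ee_pos: [0.5072, 0.1179, 0.0315]
tool_rot: [[0.221, 0.975, 0.001], [0.975, -0.221, 0.0], [0.0, 0.001, -1.0]]
wrist_force: [-0.3, -0.8, -1.5]
grip_width: 0.153
grip_force: 45.0
```

Run:
```python
from look import *
f,P=rail("scene",.05,.085)
f,P=rail("wrist",.05,.085)
f=ctrl.grab_frame("scene"); cv2.imwrite("pics/s4.png",cv2.resize(f["frame"][110:270,200:413,::-1],(800,600)))
s=ctrl.sense();print(s["t"],s["wrist_force"])
```

```text
scene 335 yaw 76.8962 tool 77.2193835927993 ends rel tcp -0.07900325499194966 0.041474702344207325 lat off -0.0005494969464258787 ztop at tcp 0.07549982575844338 slope deg 5.4823187565121145 tcp [0.5068 0.1177 0.0313]
wrist 11874 yaw 77.053894 tool 77.18285305730235 ends rel tcp -0.05671675637170698 0.11372885023133307 lat off 0.0003250671045064886 ztop at tcp 0.07459540858205534 slope deg 0.6815253281808705 tcp [0.5065 0.1173 0.0309]
9.5 [ 0.5428  0.0329 -1.6216]
```

View pics/s4.png

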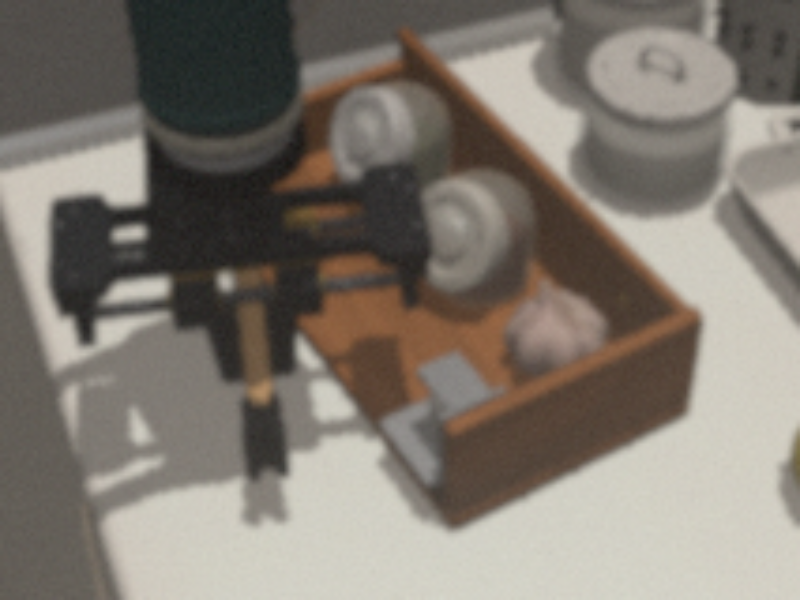

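The crop shows the rail in front of the rack with its near fork at (262,440), clear of the landing at (440,420). I'll approach the post by feel.

Call:
{"op": "play_rows", "data": {"motion": [0.012, 0, 0.004, 0, 0, 0, 0.022, 0, 0.004, 0, 0, 0, 0.026, 0, 0.004, 0, 0, 0, 0.026, 0, 0.004, 0, 0, 0, 0.026, 0, 0.004, 0, 0, 0]}}

```text
t: 10.0
ee_pos: [0.5075, 0.123, 0.0294]
tool_rot: [[0.222, 0.975, -0.001], [0.975, -0.222, -0.001], [-0.001, -0.001, -1.0]]
wrist_force: [-1.1, -4.7, -1.0]
grip_width: 0.155
grip_force: 45.0
```

Call:
{"op": "play_rows", "data": {"motion": [0.004, 0, 0, 0, 0, 0, 0.004, 0, 0, 0, 0, 0, 0.004, 0, 0, 0, 0, 0]}}

```text
t: 10.3
ee_pos: [0.5072, 0.1231, 0.0293]
tool_rot: [[0.222, 0.975, -0.002], [0.975, -0.222, -0.002], [-0.003, -0.001, -1.0]]
wrist_force: [-2.2, -8.3, -0.2]
grip_width: 0.155
grip_force: 45.0
```

Call:
{"op": "play_rows", "data": {"motion": [0.004, 0, 0, 0, 0, 0, 0.004, 0, 0, 0, 0, 0, 0.004, 0, 0, 0, 0, 0]}}

```text
t: 10.6
ee_pos: [0.507, 0.1233, 0.0291]
tool_rot: [[0.222, 0.975, -0.003], [0.975, -0.222, -0.004], [-0.004, -0.002, -1.0]]
wrist_force: [-2.5, -12.1, -0.4]
grip_width: 0.155
grip_force: 45.0
```

Contact came sooner than expected, and the press rose to 12 N. I'll back off to about 4 N and check the seating.

Call:
{"op": "play_rows", "data": {"motion": [-0.008, 0, 0, 0, 0, 0, -0.008, 0, 0, 0, 0, 0, -0.008, 0, 0, 0, 0, 0, -0.008, 0, 0, 0, 0, 0, -0.008, 0, 0, 0, 0, 0]}}

```text
t: 11.1
ee_pos: [0.5075, 0.1231, 0.0295]
tool_rot: [[0.222, 0.975, -0.001], [0.975, -0.222, -0.001], [-0.001, -0.001, -1.0]]
wrist_force: [-1.7, -5.3, -1.1]
grip_width: 0.152
grip_force: 45.0
```

Run:
```python
from look import *
rail("wrist",.05,.085)
for c in["top","scene"]:
    f=ctrl.grab_frame(c); P=cloud(f); s=ctrl.sense()
    p=np.array(s["ee_pos"]);R=np.array(s["tool_rot"]); T=(P-p)@R
    # along-rail profile near the post
    m=(abs(T[...,1])<.02)&(T[...,0]>.06)&(T[...,0]<.2)&(P[...,2]>.035)&(f["range_z"]>0)
    Q=np.c_[T[m][:,:2],P[m][:,2]]*1000
    for a in range(60,190,6):
        q=Q[(Q[:,0]>=a)&(Q[:,0]<a+6)]
        if len(q): print(c,a,len(q),np.round(np.median(q,0)),np.round(q[:,1].min()),np.round(q[:,1].max()),np.round(q[:,2].max()))
    u,v=(250,150) if c=="scene" else (215,200)
    if c=="top": cv2.imwrite("pics/t5.png",cv2.resize(f["frame"][195:270,205:305,::-1],(800,600),interpolation=cv2.INTER_CUBIC))
    print(s["t"],s["wrist_force"])
    for l in ["rail_mid","post_mid"]: print(l,ctrl.place_of(l,c)[:1])
```

```text
wrist 11897 yaw 76.91862 tool 77.19198360378452 ends rel tcp -0.05663153352287226 0.11319795325344992 lat off 0.00031420514038205637 ztop at tcp 0.07309269215114449 slope deg 0.6330449617546366 tcp [0.5075 0.1231 0.0295]
top 60 70 [ 63.   2. 409.] -20.0 20.0 419.0
top 66 12 [ 67.   1. 401.] -16.0 16.0 406.0
top 132 14 [137.  -1.  71.] -9.0 9.0 74.0
top 138 24 [141.  -1.  72.] -11.0 9.0 76.0
top 144 24 [147.  -1.  71.] -11.0 9.0 73.0
top 150 26 [153.   1.  71.] -11.0 10.0 87.0
top 156 39 [159.   1.  85.] -9.0 10.0 90.0
top 162 32 [165.   0.  87.] -14.0 17.0 92.0
top 168 24 [171.   1.  88.] -10.0 12.0 91.0
top 174 7 [175.   2.  85.] -7.0 9.0 91.0
top 186 187 [190. -11. 294.] -20.0 -1.0 338.0
11.25 [-2.1167 -5.2194 -1.8656]
rail_mid []
post_mid [{'xyz': [0.5476, 0.2841, 0.054], 'confidence': 0.67}]
11.4 [-1.5359 -5.6869 -2.5337]
rail_mid [{'xyz': [0.5195, 0.1632, 0.0551], 'confidence': 0.98}]
post_mid []
```

View pics/t5.png

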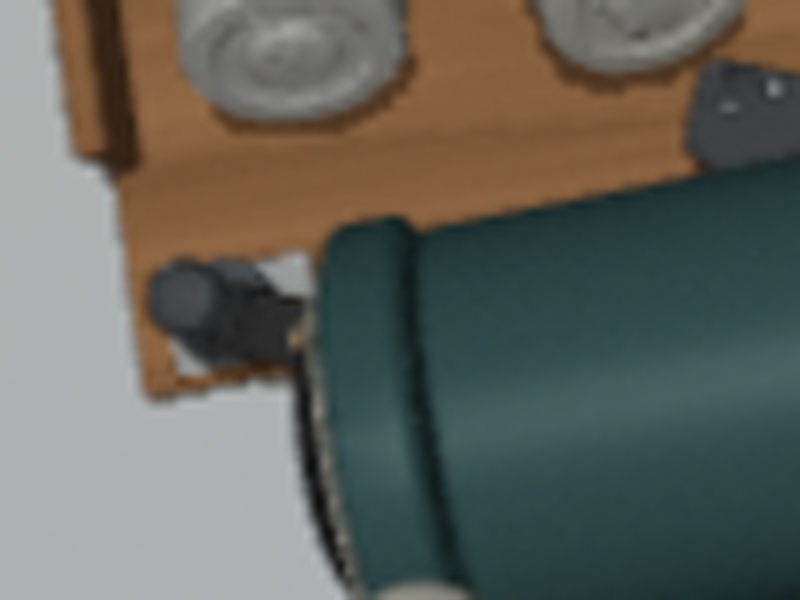

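The top crop shows the post head at (185,295) with the fork running under it. The rail end lines up with the head, whose centre is about 164 mm from the TCP, so it is seated. I'll hold at about 4 N and then begin the swing.

Call:
{"op": "play_rows", "data": {"motion": [-0.0015, 0, 0, 0, 0, 0, -0.0015, 0, 0, 0, 0, 0, -0.0015, 0, 0, 0, 0, 0, -0.0015, 0, 0, 0, 0, 0, -0.0015, 0, 0, 0, 0, 0]}}

```text
t: 12.0
ee_pos: [0.5076, 0.1231, 0.0296]
tool_rot: [[0.222, 0.975, -0.0], [0.975, -0.222, -0.0], [-0.0, -0.0, -1.0]]
wrist_force: [-0.9, -4.6, -1.7]
grip_width: 0.153
grip_force: 45.0
```

Call:
{"op": "play_rows", "data": {"motion": [0.0004, 0.0228, 0, 0, 0, -0.0222, 0.0016, 0.0455, 0, 0, 0, -0.0444, 0.0036, 0.0682, 0, 0, 0, -0.0667, 0.0063, 0.0907, 0, 0, 0, -0.0889, 0.0063, 0.0907, 0, 0, 0, -0.0889, 0.0063, 0.0907, 0, 0, 0, -0.0889]}}

```text
t: 12.6
ee_pos: [0.53, 0.1187, 0.0294]
tool_rot: [[0.083, 0.997, -0.001], [0.997, -0.083, -0.002], [-0.002, -0.001, -1.0]]
wrist_force: [-1.4, -8.8, -0.3]
grip_width: 0.156
grip_force: 45.0
```

Call:
{"op": "play_rows", "data": {"motion": [-0.005, 0, 0, 0, 0, 0, -0.005, 0, 0, 0, 0, 0, -0.005, 0, 0, 0, 0, 0, -0.005, 0, 0, 0, 0, 0]}}

```text
t: 13.0
ee_pos: [0.5306, 0.1191, 0.03]
tool_rot: [[0.084, 0.996, 0.001], [0.996, -0.084, 0.001], [0.001, 0.001, -1.0]]
wrist_force: [0.4, -0.1, -1.4]
grip_width: 0.155
grip_force: 45.0
```

Run:
```python
from look import *
rail("wrist",.05,.085)
f=ctrl.grab_frame("top"); P=cloud(f); s=ctrl.sense()
p=np.array(s["ee_pos"]);R=np.array(s["tool_rot"]); T=(P-p)@R
m=(abs(T[...,1])<.025)&(T[...,0]>.13)&(T[...,0]<.19)&(P[...,2]>.078)&(P[...,2]<.095); print("head",np.median(T[m],0),m.sum(),P[m].mean(0))
m=(abs(T[...,1])<.02)&(T[...,0]>.12)&(T[...,0]<.152)&(P[...,2]>.064)&(P[...,2]<.08); print("cap",np.median(T[m],0),np.percentile(T[m][:,1],[5,95]),np.median(P[m][:,2]))
print(s["wrist_force"],s["t"])
```

```text
wrist 11768 yaw 84.99268 tool 85.16903755113385 ends rel tcp -0.05703900389348021 0.11346461957535775 lat off 0.00041476401689899325 ztop at tcp 0.07364364873589013 slope deg 0.6486448935116448 tcp [0.5306 0.119  0.03  ]
head [ 0.1662  0.0009 -0.0573] 85 [0.5454 0.2845 0.0867]
cap [ 0.1411 -0.0015 -0.0414] [-0.0097  0.0082] 0.07139017862242625
[-0.1212 -0.4421 -1.8382] 13.15
```

Call:
{"op": "play_rows", "data": {"motion": [0.0022, 0, 0, 0, 0, 0, 0.0022, 0, 0, 0, 0, 0, 0.0022, 0, 0, 0, 0, 0]}}

```text
t: 13.45
ee_pos: [0.5303, 0.119, 0.0297]
tool_rot: [[0.084, 0.996, 0.0], [0.996, -0.084, -0.0], [-0.0, 0.0, -1.0]]
wrist_force: [-0.5, -0.8, -0.8]
grip_width: 0.151
grip_force: 45.0
```

Call:
{"op": "play_rows", "data": {"motion": [0.002, 0, 0, 0, 0, 0, 0.002, 0, 0, 0, 0, 0, 0.002, 0, 0, 0, 0, 0]}}

```text
t: 13.75
ee_pos: [0.5301, 0.119, 0.0296]
tool_rot: [[0.084, 0.996, -0.0], [0.996, -0.084, -0.001], [-0.001, -0.0, -1.0]]
wrist_force: [-0.7, -5.8, -0.6]
grip_width: 0.154
grip_force: 45.0
```

Call:
{"op": "play_rows", "data": {"motion": [-0.0005, 0, 0, 0, 0, 0, -0.0005, 0, 0, 0, 0, 0, -0.0005, 0, 0, 0, 0, 0, -0.0005, 0, 0, 0, 0, 0]}}

```text
t: 14.15
ee_pos: [0.5301, 0.1191, 0.0296]
tool_rot: [[0.084, 0.996, -0.0], [0.996, -0.084, -0.0], [-0.0, -0.0, -1.0]]
wrist_force: [-1.1, -5.6, -1.7]
grip_width: 0.155
grip_force: 45.0
```

Call:
{"op": "play_rows", "data": {"motion": [-0.0001, 0.0142, 0, 0, 0, -0.0139, 0.0002, 0.0284, 0, 0, 0, -0.0278, 0.0009, 0.0426, 0, 0, 0, -0.0417, 0.0016, 0.0568, 0, 0, 0, -0.0556, 0.0016, 0.0568, 0, 0, 0, -0.0556, 0.0016, 0.0568, 0, 0, 0, -0.0556]}}

```text
t: 14.75
ee_pos: [0.5444, 0.1179, 0.0296]
tool_rot: [[-0.003, 1.0, -0.0], [1.0, 0.003, -0.001], [-0.001, -0.0, -1.0]]
wrist_force: [-1.1, -6.4, -0.9]
grip_width: 0.154
grip_force: 45.0
```

Call:
{"op": "play_rows", "data": {"motion": [-0.0008, 0.0114, 0, 0, 0, -0.0111, -0.0006, 0.0228, 0, 0, 0, -0.0222, -0.0006, 0.0228, 0, 0, 0, -0.0222, -0.0006, 0.0228, 0, 0, 0, -0.0222, -0.0006, 0.0228, 0, 0, 0, -0.0222, -0.0006, 0.0228, 0, 0, 0, -0.0222]}}

```text
t: 15.35
ee_pos: [0.55, 0.1178, 0.0296]
tool_rot: [[-0.038, 0.999, -0.0], [0.999, 0.038, -0.001], [-0.001, -0.0, -1.0]]
wrist_force: [-0.2, -6.5, -1.2]
grip_width: 0.157
grip_force: 45.0
```

Run:
```python
from look import *
rail("wrist",.05,.085)
f=ctrl.grab_frame("wrist"); s=ctrl.sense(); print(s["t"],s["wrist_force"],s["wrist_torque"],yaw(s["tool_rot"]))
save(f,"w6.png")
```

```text
wrist 11856 yaw 92.07497 tool 92.20153862042935 ends rel tcp -0.05715946275084368 0.11326004418589347 lat off 0.00046763560743721 ztop at tcp 0.0732191751685088 slope deg 0.7704573478571449 tcp [0.5501 0.1178 0.0296]
15.5 [-0.7847 -7.2697 -1.6898] [-0.9381 -0.0681 -0.0182] 92.19781713085327
```

View pics/w6.png

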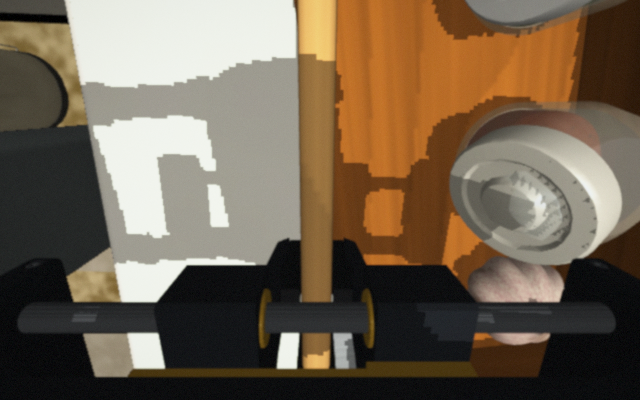

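The wrist view shows the rail at column 317, nearly parallel to the rack front, with jar_b at (530,190) and the garlic at (515,300) clear of the fingers. I'll ease the press a little and swing on.

Call:
{"op": "play_rows", "data": {"motion": [-0.0014, 0, 0, 0, 0, 0, -0.0012, 0.0114, 0, 0, 0, -0.0111, -0.001, 0.0228, 0, 0, 0, -0.0222, -0.0005, 0.0342, 0, 0, 0, -0.0333, -0.0005, 0.0342, 0, 0, 0, -0.0333, -0.0005, 0.0342, 0, 0, 0, -0.0333]}}

```text
t: 16.1
ee_pos: [0.5587, 0.118, 0.0296]
tool_rot: [[-0.091, 0.996, -0.0], [0.996, 0.091, -0.001], [-0.001, -0.0, -1.0]]
wrist_force: [0.4, -6.3, -1.0]
grip_width: 0.154
grip_force: 45.0
```

Call:
{"op": "play_rows", "data": {"motion": [-0.0014, 0.0057, 0, 0, 0, -0.0056, -0.0013, 0.0114, 0, 0, 0, -0.0111, -0.001, 0.0228, 0, 0, 0, -0.0222, -0.001, 0.0228, 0, 0, 0, -0.0222, -0.001, 0.0228, 0, 0, 0, -0.0222]}}

```text
t: 16.6
ee_pos: [0.5633, 0.1183, 0.0295]
tool_rot: [[-0.125, 0.992, -0.002], [0.992, 0.125, -0.001], [-0.001, -0.003, -1.0]]
wrist_force: [-3.4, -5.5, 1.8]
grip_width: 0.153
grip_force: 45.0
```

Call:
{"op": "play_rows", "data": {"motion": [-0.001, 0.0085, 0, 0, 0, -0.0083, -0.001, 0.0171, 0, 0, 0, -0.0167, -0.0007, 0.0256, 0, 0, 0, -0.025, -0.0003, 0.0342, 0, 0, 0, -0.0333, -0.0003, 0.0342, 0, 0, 0, -0.0333, -0.0003, 0.0342, 0, 0, 0, -0.0333]}}

```text
t: 17.2
ee_pos: [0.5738, 0.1195, 0.0297]
tool_rot: [[-0.178, 0.984, 0.002], [0.984, 0.178, -0.001], [-0.001, 0.001, -1.0]]
wrist_force: [2.1, -6.3, -3.1]
grip_width: 0.156
grip_force: 45.1
```

Run:
```python
from look import *
rail("wrist",.05,.085)
s=ctrl.sense(); print(s["t"],s["wrist_force"],s["wrist_torque"],yaw(s["tool_rot"]))
```

```text
wrist 11849 yaw 100.64736 tool 100.24610812287328 ends rel tcp -0.05744116274836578 0.11324949581480846 lat off 0.0005712520486082333 ztop at tcp 0.0732654287978977 slope deg 0.7563644611734837 tcp [0.5737 0.1195 0.0297]
17.3 [ 2.6814 -5.7203 -2.1956] [-0.8273 -0.4013  0.2444] 100.2480467353848
```

Call:
{"op": "play_rows", "data": {"motion": [-0.001, 0.005, 0, 0, 0, -0.0044, -0.0015, 0.008, 0, 0, 0, -0.0067, -0.0015, 0.008, 0, 0, 0, -0.0067, -0.0015, 0.008, 0, 0, 0, -0.0067]}}

```text
t: 17.7
ee_pos: [0.5738, 0.1195, 0.0296]
tool_rot: [[-0.187, 0.982, -0.002], [0.982, 0.187, -0.001], [-0.0, -0.003, -1.0]]
wrist_force: [-3.5, -4.6, 1.6]
grip_width: 0.156
grip_force: 45.0
```

Run:
```python
from look import *
rail("wrist",.05,.085)
s=ctrl.sense(); print(s["t"],s["wrist_force"],s["wrist_torque"],yaw(s["tool_rot"]))
f=ctrl.grab_frame("scene"); P=cloud(f)
cv2.imwrite("pics/s7.png",cv2.resize(f["frame"][140:260,240:400,::-1],(800,600),interpolation=cv2.INTER_CUBIC))
for l in ["rail_mid","rail_home","rail"]: print(l,ctrl.place_of(l,"scene")[:1])
```

```text
wrist 11896 yaw 100.68225 tool 100.80148172324604 ends rel tcp -0.05771844245194171 0.11301564470879848 lat off 0.0007067808318284973 ztop at tcp 0.07310863681391407 slope deg 0.8246138217992317 tcp [0.5738 0.1195 0.0296]
17.8 [-2.9874 -5.3812  1.2636] [-0.8891  0.3727  0.0307] 100.79944675390841
rail_mid []
rail_home [{'xyz': [0.5676, 0.1595, 0.0517], 'confidence': 0.81}]
rail [{'xyz': [0.5706, 0.1623, 0.0408], 'confidence': 0.7}]
```

View pics/s7.png

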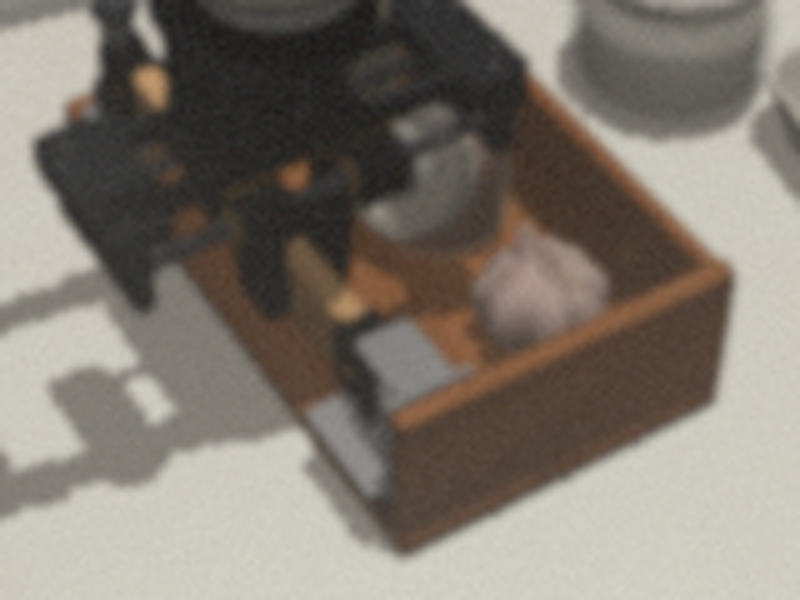

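The crop shows the rail's fork at (365,370) seated under the lug beside the roller. The rail's yaw now stays fixed and the side force changes sign, so it has snapped home. I'll take off the side load and press, then release.

Call:
{"op": "play_rows", "data": {"motion": [-0.001, -0.002, 0, 0, 0, 0.002, -0.002, -0.004, 0, 0, 0, 0.003, -0.002, -0.004, 0, 0, 0, 0.003, -0.002, -0.004, 0, 0, 0, 0.003]}}

```text
t: 18.4
ee_pos: [0.5738, 0.1195, 0.0296]
tool_rot: [[-0.182, 0.983, -0.001], [0.983, 0.182, 0.0], [0.0, -0.0, -1.0]]
wrist_force: [-2.2, -2.5, -0.8]
grip_width: 0.155
grip_force: 45.0
```

Call:
{"op": "play_rows", "data": {"motion": [-0.001, -0.001, 0, 0, 0, 0, -0.002, -0.0015, 0, 0, 0, 0, -0.002, -0.0015, 0, 0, 0, 0]}}

```text
t: 18.7
ee_pos: [0.5738, 0.1194, 0.0296]
tool_rot: [[-0.182, 0.983, 0.0], [0.983, 0.182, 0.001], [0.001, 0.0, -1.0]]
wrist_force: [-1.9, 1.3, -1.5]
grip_width: 0.149
grip_force: 45.0
```

Call:
{"op": "play_rows", "data": {"motion": [0, 0, 0, 0, 0, 0, 0, 0, 0, 0, 0, 0, 0, 0, 0, 0, 0, 0, 0, 0, 0, 0, 0, 0, 0, 0, 0, 0, 0, 0], "gripper": 0.2}}

```text
t: 19.2
ee_pos: [0.574, 0.1187, 0.0299]
tool_rot: [[-0.182, 0.983, 0.001], [0.983, 0.182, 0.0], [0.0, 0.001, -1.0]]
wrist_force: [-0.2, 0.7, -0.4]
grip_width: 0.399
grip_force: 0.0
```

Call:
{"op": "play_rows", "data": {"motion": [0, 0, -0.04, 0, 0, 0, 0, 0, -0.12, 0, 0, 0, 0, 0, -0.25, 0, 0, 0, 0, 0, -0.4, 0, 0, 0, 0, 0, -0.5, 0, 0, 0, 0, 0, -0.5, 0, 0, 0]}}

```text
t: 19.8
ee_pos: [0.5774, 0.1192, 0.1606]
tool_rot: [[-0.182, 0.983, 0.01], [0.983, 0.182, 0.002], [-0.0, 0.01, -1.0]]
wrist_force: [0.3, -0.1, 0.9]
grip_width: 0.4
grip_force: 0.0
```

Run:
```python
from look import *
f,P=rail("wrist",.05,.085)
f,P=rail("scene",.05,.085)
s=ctrl.sense(); print(s["t"],s["wrist_force"],yaw(s["tool_rot"]))
for c in["scene","wrist","top"]: print(c,[(l,[np.array(d["xyz"]) for d in ctrl.place_of(l,c)[:1]]) for l in ["rail_mid","rail_home","post_mid","roller_seat"]])
cv2.imwrite("pics/s8.png",cv2.resize(f["frame"][120:260,230:417,::-1],(800,600),interpolation=cv2.INTER_CUBIC))
```

```text
wrist 5167 yaw 100.66373 tool 100.49476777203957 ends rel tcp -0.07495367701894995 0.1516004985885293 lat off -0.0008049859815047102 ztop at tcp 0.07375534444969094 slope deg 0.16992487662168695 tcp [0.5757 0.119  0.1578]
scene 842 yaw 99.94084 tool 100.497003522411 ends rel tcp -0.08512452994184135 0.15659110734310244 lat off -0.006323049379191432 ztop at tcp 0.06733614672976077 slope deg 0.01125831084049444 tcp [0.5731 0.1186 0.154 ]
20.0 [0.0983 0.2671 0.1445] 100.49497098026607
scene [('rail_mid', [array([0.5694, 0.1601, 0.0568])]), ('rail_home', [array([0.5717, 0.1629, 0.0497])]), ('post_mid', [array([0.5445, 0.2838, 0.0529])]), ('roller_seat', [array([0.5944, 0.0356, 0.0527])])]
wrist [('rail_mid', [array([0.5654, 0.161 , 0.0582])]), ('rail_home', [array([0.5661, 0.1611, 0.0547])]), ('post_mid', [array([0.6437, 0.2666, 0.0127])]), ('roller_seat', [array([0.5882, 0.0296, 0.0484])])]
top [('rail_mid', []), ('rail_home', [array([0.6563, 0.1652, 0.0106])]), ('post_mid', [array([0.5458, 0.2866, 0.0516])]), ('roller_seat', [array([0.5911, 0.0351, 0.0583])])]
```

View pics/s8.png

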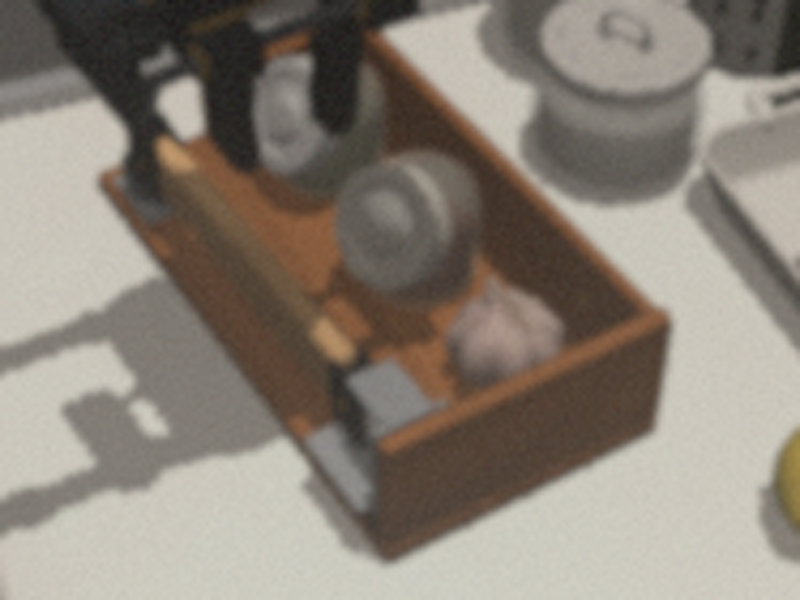

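The rail now runs from the post at (150,165) to the roller at (345,380), in line with the front, released and clear. The jars and garlic have not moved.

```bash
python3 -c "
from h import *
print(ctrl.job_done(), ctrl.sense()['t'])"
```

```text
the job is handed in; nothing more can be done
the job is handed in; nothing more can be done
```

The rail is back on the rack, snapped over the roller and released, and the job is handed in. I don't have the verdict. The wrist force briefly reached about 12 N on first contact, and contact with the post was lost for a moment at about 15 degrees open before I pressed again.

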